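Seat a lens barrel in the V-supports of a lens test rail and hold it down

TASK

Pull the dark lens barrel out of its two spring clips and lay it in the V-groove of the lens test rail, its steel end facing the camera and right up to the camera's front ring. Press it down with roughly 10 N so that it bears firmly on both sides of the groove, never forcing it, and finish while still holding it pressed there (gripped, or from on top), because the test picture is taken then. Do not drop the barrel and leave the other things on the bench alone.

Things in the scene. Friction and masses are not known exactly. Their poses are not given: they have to be found in the camera images.
- lens_center (a point): Centre of the lens barrel, on its axis: dark grey cylinder 32 mm in diameter, 130 mm long, about 0.2 kg, with a black focus ring and an orange ring near the middle. It starts level in two spring clips. Its x axis runs along the barrel to its steel rear end (last 8 mm, 25 mm in diameter); it may roll about x. Its middle 60 mm is free for fingers, in the clips and in the groove alike.
- lens_rear (a point): Middle of the barrel's steel rear face, 65 mm from lens_center along the barrel's x axis.
- lens: The same lens barrel; its origin and axes are those of lens_center.
- rack: White storage base, 150 x 60 x 8 mm, fixed; origin at the centre of its underside, z up, x along the stored barrel towards its steel end; that barrel's axis is 48 mm above the bench. Two sprung clips 42 mm either side of the middle, 16 mm long, close over the barrel and stand 20 mm above and to the sides of its axis. Straight up it snaps out at a pull of 15 to 20 N, free after 20 mm.
- rail: Aluminium lens test rail, 300 x 70 mm, fixed; origin at the centre of its underside, z up, x along the groove to the camera. Its top is 18 mm above the bench. It carries a dark chart plate 132 mm from the middle on the -x side (top 74 mm up), two steel V-supports 18 mm long, 42 mm either side of the middle, and at the +x end a silver camera (44 mm square, top 78 mm up).
- seat (a point): Where lens_center comes to be when the barrel is seated: 56 mm above the bench, over the rail's middle; axes as the rail's. The V is 90 degrees, opening upwards, its faces end 2 mm below this axis height. Let go, the barrel settles on both sides by itself; gripped even a fraction of a millimetre off to one side it bears on one side only.
- stop (a point): Centre of the camera's dark front ring (33 mm in diameter, rigid), facing the groove, 65.5 mm from seat along the rail's x, at the seated barrel's axis height; axes as the rail's.
- vee_left: The groove's two sloping steel faces on the rail's +y side, rigid; origin at the groove's root below seat.
- vee_right: The groove's two sloping steel faces on the rail's -y side, rigid; origin at the groove's root below seat.
- sample_case: Bystander: round white sample case, 63 mm in diameter, 18 mm high, loose; origin at the centre of its underside.
- lens_cap: Bystander: black lens cap, 38 mm in diameter, 9 mm high, loose; origin at the centre of its underside.
- cleaner: Bystander: small clear bottle with a blue cap, 44 mm in diameter, 115 mm high, loose; origin at the centre of its underside.
- driver: Bystander: screwdriver with an orange handle, 160 mm long, lying loose; origin under its middle, x along it.
Things that resemble listed ones, but are neither listed nor needed, are in the scene too. What is shaped like the lens but pink or purple is not meant.

How it is judged:
On the way:
1. the barrel is pulled out of its clips and lifted clear of the rack (z of lens_center in the frame of rack above 0.085 m and contact force between lens and rack below 0.1 N), for 0.2 s.
At the end, for the whole second after the job is handed in: Barrel in the groove: axis within 2 mm and 0.03 rad of the seat's, steel face within 5 mm of the camera ring; the robot touches it and each side of the groove carries over 3 N (weight alone under 2 N) through the last second; other things within 20 mm of their starts (y of lens_center in the frame of seat between -0.002 and 0.002 m and z of lens_center in the frame of seat between -0.002 and 0.002 m and x of lens_rear in the frame of stop between -0.005 and 0.0015 m and angle between the x axis of lens and the x axis of rail, either way round below 0.03 rad and contact force between lens and vee_left above 3 N and contact force between lens and vee_right above 3 N and contact force between any of the fingers, the arm and lens above 2 N and linear speed of lens below 0.01 m/s and distance of each of sample_case, lens_cap, cleaner, driver from where it was at the start of the episode below 0.02 m); the arm keeps its last pose, push and grip.
It fails at once if the barrel is forced: more than 40 N on one side of the groove (contact force between lens and vee_left above 40 N or contact force between lens and vee_right above 40 N).
It fails at once if the barrel is dropped onto the bench (height (world z) of lens_center below 0.03 m).
It fails at once if a bystander is knocked more than 20 mm away (distance of any of sample_case, lens_cap, cleaner, driver from where it was at the start of the episode above 0.02 m).
It also fails if it takes over 42 s, if anything falls off the work surface, if the arm or the gripper's body presses on something with over 40 N, if the wrist force passes 120 N, or if a joint passes its speed limit or range.

ROBOT

A 6-joint arm with a two-finger parallel gripper is mounted at the origin on the work surface. World frame = base frame: x ahead of the robot, y to its left, z up, the work surface at z = 0. Lengths are in m, angles in rad, forces in N, time in s.
With the tool pointing down it reaches from about 0.35 to 1 m from the base axis. Payload 7.1 kg.
Tool frame: the origin (TCP) lies on the centre line of the jaws, within the pads' length; the fingertips stand 19 mm ahead of it and the grasp point (between the pads) is the TCP; y points along the fingers, z is the direction in which the jaws open and shut, and the axes are right-handed (so a half turn about y gives the same grasp; the last joint's range is limited). The gripper opens to 85 mm and grips with 20 to 120 N. Pads are 22 mm wide; open, the fingers measure 114 mm over their backs; the gripper's body (76 mm by 85 mm) begins 54 mm behind the grasp point. The pads swing forward as they close: fully open they stand 13 mm farther back than shut.
Start: joints at [-1.23, 0.423, 1.63, -0, 1.089, -0.019], TCP at [0.22, -0.585, 0.25] pointing down, gripper open.
Joint ranges: [-3, 3], [-0.9, 2.11], [0.09, 2.58], [-1.31, 4.45], [0.11, 2.69], [-2.54, 2.54]. Speed limits (rad/s): [2.39, 2.39, 3.01, 3.14, 3.14, 3.14].

INTERFACE

Orientations are given as a rotation vector (axis times angle).
In Python, from plant import robot gives the robot as it stands.
- The arm moves only by the tool play_rows, never from a script. Its argument "deltas" is a list that holds one entry, the list of rows, each a list of 6 numbers: the shift along the tool's x, y, z in m, then the turn, a rotation vector about the tool's x, y, z in rad. A call has exactly 10 rows; each row is the pose to reach, as a shift and turn from the pose commanded when the call began, along the tool's axes at that moment; what a row does not reach only later rows make up. A row lasts 1/8 s, in which the tool goes at most 62.5 mm and 10.7 degrees, less where a joint would pass 70% of its speed; a pose out of reach is approached as far as the arm can. A call with a gripper value outside its range is refused whole. "jaw" is the opening, from 0 (shut) to 1 (fully open), set as the call begins (left out, the last holds). The fingers move at their own pace and stop on an object; the grip force is fixed at half the most. Time passes only in rows, so rows that repeat a pose let the fingers close, or fill a call up. It gives the time, the measured TCP pose, the force and the opening at its end, in the units of the state.
- robot.observe(): the state, without advancing time (a new reading comes with each control period).
- robot.snapshot(name): name is "scene" or "top" or "wrist"; returns a dict with "image" (480x640x3 uint8, red, green, blue), "z_map" (480x640 float32, m along the optical axis (not along the pixel's ray), 0 where there is no reading), "mtx" (3x3 intrinsics, pixels), "origin" and "orientation" of the camera in the world; the wrist camera has in their place "hand_eye" (4x4, takes a point from camera to tool coordinates, whose origin is the TCP and whose axes are the tool frame's). Camera axes: x right, y down, z forward; pixel columns grow to the right and rows downward; lengths in m; the calibration is good to about 2 mm. A picture is of the moment at which its call begins: read the wrist's pose just before it.
- robot.hand_in(): hands the job in, once; it reports no verdict.
The state is a dict: "time": time; "q": joint angles; "qvel": joint speeds; "effort": joint torques, N m; "tool_pos": TCP position; "tool_rot": TCP orientation; "contact_force": force on the tool from outside, world axes, zero at the start; "wrist_torque": the same for the moment, N m; "opening": finger opening in m.
Only numpy, scipy, OpenCV 4.12 (cv2) and the standard library are available. Lean on these libraries where they do the work, as an engineer would, in place of code of your own. Each camera call takes 0.05 s, during which the arm holds its last target.

## Working session

There is one attempt and no reset: what is moved stays moved. The work goes in short steps, Python scripts to look and compute and a tool call to move; the robot and the scene stay as the last step left them, time stands still between calls to the robot, and variables do not carry over. Pictures are saved under pics/ and viewed, and the job is handed in when it is done.

Besides the shell and the picture viewer there is one more tool, called after "Request:" by a JSON object that holds its "fn" and its "kwargs", one argument or row to a line. play_rows: Moves the arm, as the interface text tells. Its arguments: {"type":"object","properties":{"deltas":{"type":"array","items":{"type":"array","items":{"type":"array","items":{"type":"number"}}}},"jaw":{"type":"number"}},"required":["deltas"]}

```bash
ls; mkdir -p pics
cat > h.py <<'E'
import numpy as np,cv2
from scipy.spatial.transform import Rotation as R
from plant import robot
def rot(o):
    o=np.array(o,float)
    return o if o.shape==(3,3) else (R.from_rotvec(o).as_matrix() if o.size==3 else R.from_quat(o).as_matrix())
def save(s,n): cv2.imwrite('pics/'+n+'.png',s['image'][:,:,::-1])
E
python3 - <<'E'
from h import *
import pickle
print(robot.observe())
for n in('scene','top','wrist'):
    s=robot.snapshot(n); save(s,n+'0'); pickle.dump(s,open(n+'0.pkl','wb'))
    print(n,s['mtx'],s.get('origin'),s.get('orientation'),s.get('hand_eye'))
E
```

```text
pics
{'time': 0.0, 'q': array([-1.22997017e+00,  4.23845185e-01,  1.63069399e+00,  3.04675093e-06,
        1.08857545e+00, -1.89867650e-02]), 'qvel': array([ 1.11391772e-03,  2.53988047e-04,  1.12735643e-03, -3.76674933e-04,
        5.29877273e-05, -4.25499814e-04]), 'effort': array([ 5.94749454e-04, -5.57387745e+01, -2.81740773e+01, -3.75788360e-07,
        7.43127137e-03, -3.29935823e-06]), 'tool_pos': array([ 0.21992307, -0.58448113,  0.24954138]), 'tool_rot': array([-0.36861977,  2.02698874, -2.02389507]), 'contact_force': array([ 0.82186701, -0.09305296,  0.67960805]), 'wrist_torque': array([-0.01537879,  0.02049094,  0.00605268]), 'opening': 0.08560580119543383}
scene [[595.75360908   0.         318.76409064]
 [  0.         595.75360908 238.45012078]
 [  0.           0.           1.        ]] [ 1.3160693  -0.2575875   1.15624068] [-2.12837351 -1.51715912  0.45898756] None
top [[538.96809562   0.         325.33096066]
 [  0.         538.96809562 238.58259404]
 [  0.           0.           1.        ]] [ 0.44609078 -0.0085191   1.45472748] [-2.16123331  2.12828651 -0.14535039] None
wrist [[371.39878161   0.         313.21730906]
 [  0.         371.39878161 238.99929122]
 [  0.           0.           1.        ]] None None [[-5.44866910e-05  9.44764470e-01  3.27750046e-01 -8.48767215e-02]
 [ 1.32060247e-03 -3.27749693e-01  9.44763671e-01 -1.22424947e-01]
 [ 9.99999127e-01  4.84304566e-04 -1.22980030e-03 -1.52653701e-03]
 [ 0.00000000e+00  0.00000000e+00  0.00000000e+00  1.00000000e+00]]
```

View pics/scene0.png

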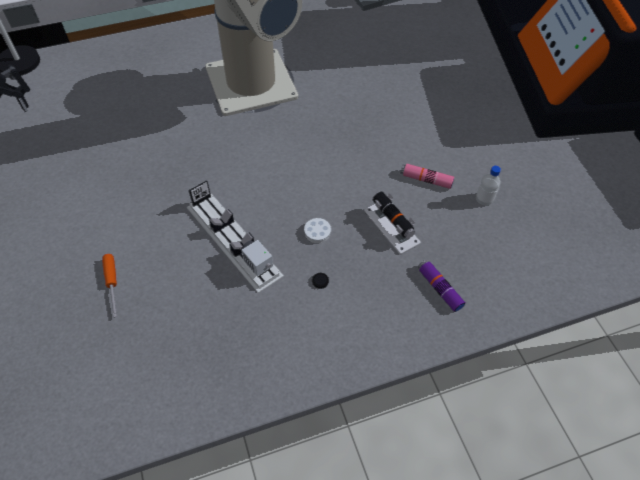

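View pics/top0.png

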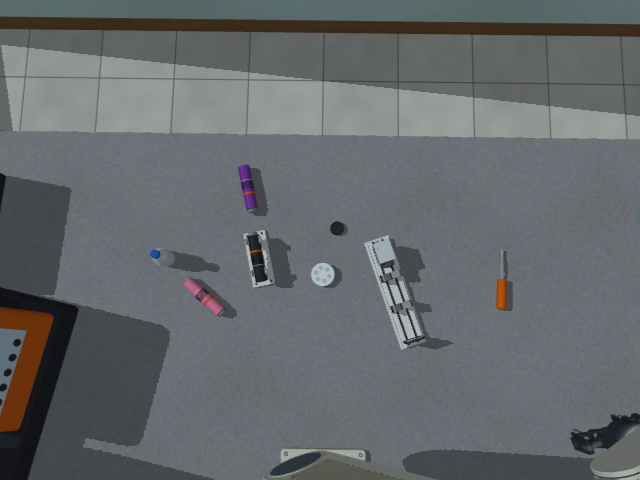

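The only dark barrel is in the white rack, at top (258,258) and scene (393,214). The pink one at top (205,297) and the purple one at (247,188) are decoys. The rail's camera is at top (382,250) and its chart plate at (412,342). I'll confirm with an enlarged crop.

Run:
```python
import cv2,numpy as np
a=cv2.imread('pics/top0.png'); b=cv2.imread('pics/scene0.png')
c1=cv2.resize(a[220:300,225:295],(0,0),fx=6,fy=6,interpolation=cv2.INTER_CUBIC)
c2=cv2.resize(b[180:260,350:440],(0,0),fx=4,fy=4,interpolation=cv2.INTER_CUBIC)
o=np.zeros((480,780,3),np.uint8);o[:480,:420]=c1;o[:320,420:780]=c2
cv2.imwrite('pics/c0.png',o)
cv2.imwrite('pics/c1.png',cv2.resize(a[225:360,345:445],(0,0),fx=4,fy=4,interpolation=cv2.INTER_CUBIC))
```

```text
(no output)
```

View pics/c0.png

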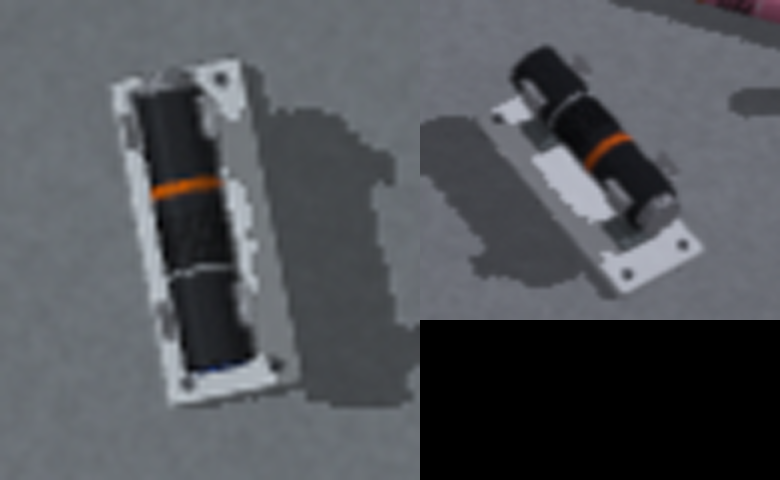

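View pics/c1.png

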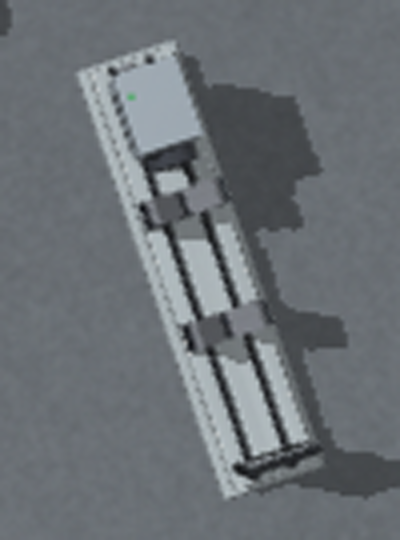

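Confirmed: the dark barrel with the orange ring is in the rack, with its steel end at the image top (top ≈(254,233)). The rail's camera is at its far end, about (382,250). Next, coarse positions.

```bash
cat >> h.py <<'E'
def cloud(s,T=None):
    z=s['z_map'];K=s['mtx'];v,u=np.mgrid[:480,:640]
    p=np.stack([(u-K[0,2])/K[0,0]*z,(v-K[1,2])/K[1,1]*z,z],-1)
    if T is None: return p@rot(s['orientation']).T+np.array(s['origin'])
    return p@T[:3,:3].T+T[:3,3]
E
python3 - <<'E'
from h import *
import pickle
for n,boxs in (('top',((225,295,220,300),(350,435,225,360))),('scene',((350,440,180,260),(180,290,175,295)))):
    s=pickle.load(open(n+'0.pkl','rb'));P=cloud(s);im=s['image'].astype(int)
    print(n)
    for b in boxs:
        sl=np.s_[b[2]:b[3],b[0]:b[1]]
        p=P[sl].reshape(-1,3);c=im[sl].reshape(-1,3)
        print('bench z',np.median(p[:,2]), 'z pct',np.percentile(p[:,2],[1,50,90,97,99.5]))
        if b is boxs[0]:
            m=(c.max(1)<60)&(p[:,2]>.03)
        else:
            m=(p[:,2]>.013)&(p[:,2]<.12)
        r=cv2.minAreaRect(p[m][:,:2].astype(np.float32)*1000);print(m.sum(),r, cv2.boxPoints(r).round(0).tolist())
        q=p[m];print('mean',q.mean(0)); 
        if b is boxs[0]:
            print('ztop',np.percentile(q[:,2],[50,95,99]))
            o=(c[:,0]>150)&(c[:,2]<90); print('orange',p[o].mean(0),o.sum())
E
```

```text
top
bench z 0.0004310062986501162 z pct [-0.00775162  0.00043101  0.05633301  0.06348555  0.0679065 ]
465 ((527.560546875, 120.76492309570312), (294.4805603027344, 81.77986907958984), 42.262001037597656) [[391.0, 52.0], [446.0, -9.0], [664.0, 190.0], [609.0, 250.0]]
mean [0.59054545 0.17887348 0.06667225]
ztop [0.06086765 0.06640909 0.06964812]
orange [0.60956642 0.19014921 0.06073936] 9
bench z 0.0004766164779197446 z pct [-0.00801786  0.00047662  0.02041843  0.07527482  0.08229498]
2244 ((513.929931640625, -184.88246154785156), (290.3097839355469, 56.741371154785156), 19.436389923095703) [[368.0, -206.0], [386.0, -260.0], [660.0, -163.0], [641.0, -110.0]]
mean [ 0.51293781 -0.18320574  0.03522862]
scene
bench z 0.00022049517124245188 z pct [-0.00643302  0.0002205   0.05110697  0.06247912  0.0674535 ]
538 ((943.89208984375, -3.9649658203125), (98.2706298828125, 895.37890625), 61.990596771240234) [[526.0, 163.0], [1316.0, -258.0], [1362.0, -171.0], [572.0, 250.0]]
mean [0.60329946 0.17446211 0.0651032 ]
ztop [0.06012833 0.06595668 0.06886779]
orange [0.61212689 0.18897831 0.06151437] 5
bench z 0.00014592369642474345 z pct [-0.00656772  0.00014592  0.03939525  0.07558935  0.08068534]
2978 ((518.3548583984375, -184.1153564453125), (289.6014404296875, 57.875797271728516), 19.294090270996094) [[372.0, -205.0], [391.0, -259.0], [665.0, -164.0], [645.0, -109.0]]
mean [ 0.52671562 -0.18469579  0.03837508]
```

```bash
cat >> h.py <<'E'
def goal(yaw,flip=False):
    # tool y down, tool z horizontal perpendicular to axis at yaw
    y=np.array([0,0,-1.]);z=np.array([-np.sin(yaw),np.cos(yaw),0])*(-1 if flip else 1)
    return np.stack([np.cross(y,z),y,z],1)
def delta(pos,Rg,o=None,cmd=None):
    o=o or robot.observe();R0=rot(o['tool_rot']);p0=np.array(o['tool_pos'])
    if cmd is not None:p0,R0=cmd
    return (R0.T@(np.array(pos)-p0)).round(4), R.from_matrix(R0.T@Rg).as_rotvec().round(4)
E
python3 - <<'E'
from h import *
o=robot.observe();print(rot(o['tool_rot']).round(3))
for f in(0,1):
  print(delta([.516,-.185,.24],goal(np.radians(19.4),f)),delta([.6,.18,.24],goal(np.radians(9.5),f)))
E
```

```text
[[-0.936 -0.     0.352]
 [-0.352  0.001 -0.936]
 [ 0.    -1.    -0.001]]
(array([-0.4178,  0.01  , -0.2698]), array([ 0.0000e+00, -3.1204e+00, -1.9000e-03])) (array([-0.6249,  0.0104, -0.5818]), array([ 2.0000e-04, -2.9476e+00, -1.8000e-03]))
(array([-0.4178,  0.01  , -0.2698]), array([0.0012, 0.0212, 0.    ])) (array([-0.6249,  0.0104, -0.5818]), array([1.20e-03, 1.94e-01, 1.00e-04]))
```

Request:
{"fn": "play_rows", "kwargs": {
  "deltas": [
    [[-0.046,0.001,-0.03,0,0.002,0],[-0.093,0.002,-0.06,0,0.005,0],[-0.139,0.003,-0.09,0,0.007,0],[-0.186,0.004,-0.12,0,0.01,0],[-0.232,0.005,-0.15,0,0.012,0],[-0.279,0.006,-0.18,0,0.014,0],[-0.325,0.007,-0.21,0,0.017,0],[-0.372,0.008,-0.24,0,0.019,0],[-0.418,0.01,-0.27,0,0.021,0],[-0.418,0.01,-0.27,0,0.021,0]]
  ],
  "jaw": 1
}}

```text
time: 1.4
tool_pos: [0.5179, -0.1822, 0.24]
tool_rot: [-0.353, 2.035, -2.034]
contact_force: [-0.6, -0.9, 0.6]
opening: 0.0856
```

```bash
cat >> h.py <<'E'
def wrist(n):
    import pickle
    o=robot.observe();s=robot.snapshot('wrist');save(s,n)
    T=np.eye(4);T[:3,:3]=rot(o['tool_rot']);T[:3,3]=o['tool_pos'];s['T']=T@np.array(s['hand_eye']);s['obs']=o
    pickle.dump(s,open(n+'.pkl','wb'));return s
def cast(s,uv,z):
    K=s['mtx'];uv=np.atleast_2d(np.array(uv,float));d=np.c_[(uv[:,0]-K[0,2])/K[0,0],(uv[:,1]-K[1,2])/K[1,1],np.ones(len(uv))]@s['T'][:3,:3].T
    o=s['T'][:3,3];return o+d*((np.asarray(z)-o[2])/d[:,2])[:,None]
E
python3 - <<'E'
from h import *
s=wrist('w1');o=s['obs'];print(o['time'],o['tool_pos'],o['q'],o['qvel'].round(3),rot(o['tool_rot']).round(3))
E
```

```text
1.4 [ 0.51789781 -0.18218756  0.24003332] [-3.60200131e-01  3.25113901e-01  1.80766944e+00  5.99856866e-04
  1.00884887e+00  8.66932970e-01] [-0.062 -0.011  0.023 -0.024  0.005 -0.037] [[-0.942  0.     0.337]
 [-0.337  0.    -0.942]
 [-0.    -1.    -0.   ]]
```

View pics/w1.png

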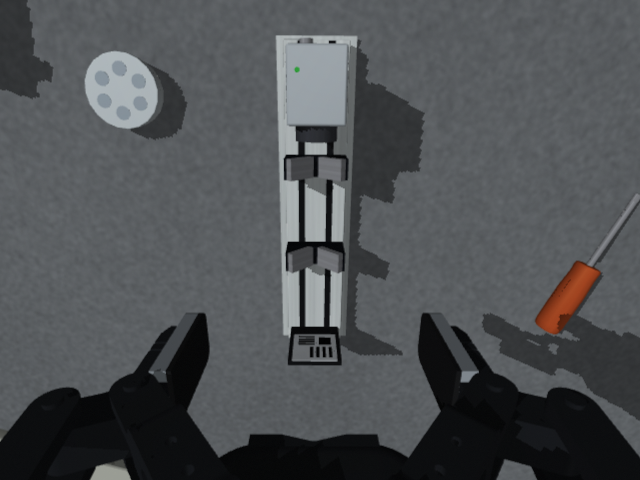

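Run:
```python
import cv2
a=cv2.imread('pics/w1.png')[115:275,265:375]
cv2.imwrite('pics/c2.png',cv2.resize(a,(0,0),fx=3.7,fy=3.7,interpolation=cv2.INTER_CUBIC))
g=cv2.cvtColor(cv2.imread('pics/w1.png'),cv2.COLOR_BGR2GRAY)
for r in (60,100,145,165,200,225,255,300): print(r,g[r,272:364].tolist())
```

```text
60 [95, 96, 96, 98, 130, 178, 179, 180, 177, 174, 169, 157, 171, 166, 147, 158, 162, 162, 162, 162, 162, 162, 162, 162, 162, 161, 161, 161, 161, 161, 162, 162, 162, 161, 162, 161, 161, 161, 162, 163, 162, 162, 162, 161, 162, 162, 161, 161, 161, 161, 161, 162, 161, 161, 161, 161, 161, 162, 162, 162, 162, 162, 162, 162, 162, 161, 161, 161, 161, 162, 161, 161, 161, 156, 133, 109, 115, 108, 101, 102, 101, 100, 102, 95, 69, 52, 53, 52, 52, 52, 51, 51]
100 [92, 92, 91, 91, 94, 128, 174, 176, 176, 173, 172, 167, 159, 156, 127, 156, 157, 159, 159, 159, 158, 158, 159, 159, 159, 159, 159, 159, 159, 158, 159, 159, 159, 159, 160, 159, 159, 159, 159, 159, 158, 159, 158, 159, 158, 159, 158, 158, 158, 158, 158, 159, 158, 158, 158, 159, 158, 157, 158, 158, 158, 158, 157, 157, 157, 157, 157, 158, 157, 157, 157, 158, 152, 122, 88, 75, 95, 99, 100, 100, 101, 101, 89, 52, 52, 52, 53, 53, 54, 52, 52, 51]
145 [92, 91, 91, 90, 90, 91, 118, 168, 170, 172, 170, 170, 166, 161, 171, 173, 174, 174, 174, 172, 172, 172, 173, 172, 171, 153, 74, 17, 17, 18, 17, 18, 67, 142, 167, 165, 169, 171, 171, 170, 168, 169, 1
[... 1601 characters left out ...]
, 67, 68, 68, 68, 68, 68, 67, 67, 66, 66, 65, 65, 58, 28, 7, 10, 17, 63, 111, 110, 111, 112, 113, 113, 114, 115, 115, 115, 114, 115, 114, 114, 113, 113, 112, 112, 110, 103, 89, 66, 66, 66, 56, 12, 31, 69, 90, 91, 83, 54, 54, 52, 52, 52, 52, 52, 52, 52, 51, 52, 53, 54, 54, 54]
300 [98, 97, 95, 95, 95, 95, 95, 95, 94, 100, 131, 168, 168, 168, 166, 166, 167, 173, 171, 170, 169, 171, 170, 167, 167, 169, 156, 104, 16, 16, 15, 16, 45, 118, 171, 173, 170, 166, 165, 167, 166, 164, 164, 168, 170, 172, 172, 172, 173, 175, 174, 164, 111, 16, 15, 16, 16, 46, 118, 169, 168, 173, 174, 171, 167, 168, 169, 169, 154, 104, 97, 95, 91, 90, 84, 60, 53, 54, 55, 54, 55, 55, 54, 66, 94, 96, 97, 98, 99, 98, 98, 96]
```

View pics/c2.png

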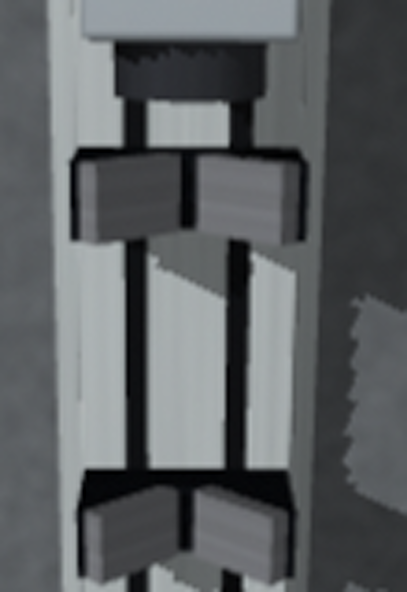

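Run:
```python
from h import *
import pickle
s=pickle.load(open('w1.pkl','rb'))
g=cv2.cvtColor(s['image'],cv2.COLOR_RGB2GRAY)
for c in (316,318,336,280,350,330): print(c,'rows30-50',g[28:48,c].tolist(),'rows118-160',g[118:160,c].tolist())
print([g[r,300] for r in range(140,190)],[g[r,296] for r in range(236,276)])
L=[(276,60),(277,100),(278.2,145),(279.6,200),(280.2,225),(281.2,255),(282.3,300)]
Rr=[(355.8,60),(354.3,100),(352.5,145),(350.3,200),(349.3,225),(348.3,255),(346.5,300)]
a=cast(s,L,.018);b=cast(s,Rr,.018)
fa=np.polyfit(a[:,0],a[:,1],1);fb=np.polyfit(b[:,0],b[:,1],1)
print(np.degrees(np.arctan([fa[0],fb[0]])),np.linalg.norm(a-b,axis=1))
m=(a+b)/2;print(m.round(4)); f=np.polyfit(m[:,0],m[:,1],1);y=np.arctan(f[0]);print('yaw',np.degrees(y),'line',f)
P=cloud(s,s['T']); print('z at pts',P[200,300],P[90,318],P[165,295],P[150,318])
# v supports mids
for r,l,rr,c in((165,283.7,346.8,315.2),(255,285.8,343.8,314.6)):
    for nm,u,z in(('mid',(l+rr)/2,.054),('root',c,.056-.0226+.003)):
        p=cast(s,(u,r),z)[0];print(nm,p,'off',p[1]-np.polyval(f,p[0]))
u=np.array([np.cos(y),np.sin(y)]);c=np.array([.516,np.polyval(f,.516)])
for nm,px,z in(('far end',(316,36.5),.018),('ring front',(316,142),.0725),):
    p=cast(s,px,z)[0];print(nm,(p[:2]-c)@u)
print(c)
```

```text
316 rows30-50 [90, 88, 88, 88, 89, 90, 92, 130, 168, 178, 178, 176, 175, 176, 166, 149, 146, 157, 162, 163] rows118-160 [157, 157, 157, 156, 156, 150, 130, 93, 48, 27, 26, 27, 37, 47, 46, 47, 47, 47, 47, 46, 46, 47, 47, 47, 92, 149, 169, 170, 170, 170, 170, 170, 169, 169, 170, 169, 123, 26, 10, 12, 13, 14]
318 rows30-50 [91, 91, 90, 90, 91, 92, 93, 131, 171, 182, 181, 178, 176, 176, 176, 159, 145, 156, 162, 162] rows118-160 [157, 156, 156, 156, 156, 150, 130, 93, 48, 27, 30, 39, 45, 44, 45, 45, 45, 44, 45, 44, 45, 44, 45, 44, 92, 149, 171, 171, 171, 171, 170, 171, 171, 171, 171, 172, 124, 27, 27, 59, 75, 76]
336 rows30-50 [96, 97, 96, 95, 95, 92, 91, 127, 165, 176, 176, 172, 160, 149, 149, 142, 142, 155, 162, 162] rows118-160 [156, 155, 156, 156, 155, 152, 136, 104, 63, 36, 41, 45, 45, 45, 44, 45, 44, 44, 45, 44, 44, 50, 55, 81, 102, 103, 102, 102, 102, 102, 102, 102, 102, 102, 102, 102, 71, 16, 4, 13, 55, 97]
280 rows30-50 [95, 94, 93, 91, 91, 91, 92, 142, 176, 176, 177, 177, 176, 176, 177, 177, 177, 177, 177, 176] rows118-160 [174, 174, 175, 173, 174, 173, 174, 173, 173, 172, 173, 
[... 2206 characters left out ...]
0.1635  0.018 ]
 [ 0.522  -0.1803  0.018 ]
 [ 0.4987 -0.1884  0.018 ]
 [ 0.4693 -0.199   0.018 ]
 [ 0.4218 -0.2157  0.018 ]]
yaw 19.41663142566938 line [ 0.35248189 -0.36430697]
z at pts [ 0.51699061 -0.16697277  0.01697946] [ 0.61111263 -0.15038776  0.07732663] [ 0.55124191 -0.15194396  0.0488481 ] [ 0.56647751 -0.16722051  0.01790379]
mid [ 0.5576084  -0.16762796  0.054     ] off 0.00013214954868562279
root [ 0.55533136 -0.16846508  0.0364    ] off 9.764491952621301e-05
mid [ 0.48265077 -0.19415511  0.054     ] off 2.6209668382320972e-05
root [ 0.47604819 -0.19636899  0.0364    ] off 0.00013961727095104792
far end 0.14423332682186138
ring front 0.06396758009239795
[ 0.516      -0.18242632]
```

Run:
```python
from h import *
import pickle
s=pickle.load(open('w1.pkl','rb'))
g=cv2.cvtColor(s['image'],cv2.COLOR_RGB2GRAY)
for c in (288,341):
    print(c,[ (r,int(g[r,c])) for r in list(range(150,185))+list(range(238,275))])
print([ (r,int(g[r,285])) for r in range(325,345)])
y=np.radians(19.417);u=np.array([np.cos(y),np.sin(y)]);c=np.array([.516,-.18243])
for nm,px,z,x in(('far end',(316,35),.018,.15),('ring front',(316,142.2),.0725,.0655),('near',(284,335),.018,-.15)):
    p=cast(s,px,z)[0];print(nm,(p[:2]-c)@u-x)
P=cloud(s,s['T']);Q=np.stack([(P[...,:2]-c)@u,(P[...,:2]-c)@np.array([-u[1],u[0]]),P[...,2]],-1)
for col in (290,340,316): print(col,[(r,(Q[r,col]*1000).round(0).astype(int).tolist()) for r in range(30,182,3)])
```

```text
288 [(150, 174), (151, 175), (152, 175), (153, 175), (154, 122), (155, 6), (156, 8), (157, 7), (158, 52), (159, 96), (160, 110), (161, 111), (162, 113), (163, 114), (164, 115), (165, 115), (166, 113), (167, 111), (168, 111), (169, 111), (170, 110), (171, 113), (172, 118), (173, 117), (174, 114), (175, 112), (176, 113), (177, 114), (178, 115), (179, 114), (180, 136), (181, 166), (182, 176), (183, 175), (184, 175), (238, 173), (239, 173), (240, 173), (241, 122), (242, 7), (243, 6), (244, 6), (245, 8), (246, 7), (247, 7), (248, 5), (249, 6), (250, 7), (251, 6), (252, 35), (253, 71), (254, 89), (255, 92), (256, 94), (257, 94), (258, 95), (259, 93), (260, 91), (261, 92), (262, 84), (263, 76), (264, 79), (265, 80), (266, 78), (267, 77), (268, 77), (269, 78), (270, 91), (271, 140), (272, 168), (273, 171), (274, 171)]
341 [(150, 97), (151, 97), (152, 98), (153, 98), (154, 75), (155, 30), (156, 5), (157, 5), (158, 41), (159, 74), (160, 83), (161, 82), (162, 83), (163, 85), (164, 86), (165, 85), (166, 84), (167, 83), (168, 78), (169, 74), (170, 74), (171, 75), (172, 76), (173, 78), (174, 78), 
[... 3364 characters left out ...]
, 0, 77]), (81, [106, 0, 77]), (84, [104, 0, 77]), (87, [102, 0, 76]), (90, [100, 0, 77]), (93, [98, 0, 78]), (96, [96, 0, 77]), (99, [94, 0, 76]), (102, [92, 0, 76]), (105, [90, 0, 76]), (108, [88, 0, 78]), (111, [86, 0, 77]), (114, [84, 0, 77]), (117, [82, 0, 77]), (120, [80, 0, 76]), (123, [78, 0, 76]), (126, [76, 0, 72]), (129, [73, 0, 72]), (132, [71, 0, 71]), (135, [69, 0, 70]), (138, [67, 0, 71]), (141, [65, 0, 72]), (144, [58, -1, 17]), (147, [55, -1, 17]), (150, [52, -1, 16]), (153, [50, -1, 17]), (156, [49, -1, 31]), (159, [46, -1, 30]), (162, [44, -1, 31]), (165, [41, -1, 29]), (168, [38, -1, 30]), (171, [36, -1, 32]), (174, [33, -1, 30]), (177, [28, -1, 17]), (180, [25, -1, 17])]
```

Run:
```python
from h import *
import pickle
s=pickle.load(open('w1.pkl','rb'))
y=np.radians(19.417);u=np.array([np.cos(y),np.sin(y)]);c=np.array([.516,-.18243])
for nm,px,z,x in(('a',(288,158),.0535,.051),('b',(288,180.2),.0535,.033),('c',(288,252.5),.0535,-.033),('d',(288,270.8),.0535,-.051)):
    p=cast(s,px,z)[0];print(nm,(p[:2]-c)@u-x)
print(c-.0017*u)
print(delta([.6,.18,.24],goal(np.radians(9.5),1)))
```

```text
a -0.0013384955904284443
b -0.0015759972315848997
c -0.00027669489741600356
d -8.040255338065405e-05
[ 0.51439669 -0.18299515]
(array([-2.004e-01, -1.000e-04, -3.146e-01]), array([0.0003, 0.1764, 0.0007]))
```

Request:
{"fn": "play_rows", "kwargs": {
  "deltas": [
    [[-0.03,0,-0.047,0,0.026,0],[-0.06,0,-0.094,0,0.052,0],[-0.09,0,-0.141,0,0.079,0],[-0.12,0.01,-0.188,0,0.105,0],[-0.15,0.02,-0.236,0,0.132,0],[-0.175,0.03,-0.275,0,0.16,0],[-0.2,0.03,-0.315,0,0.176,0],[-0.2,0.03,-0.315,0,0.176,0],[-0.2,0.03,-0.315,0,0.176,0],[-0.2,0.03,-0.315,0,0.176,0]]
  ]
}}

```text
time: 2.7
tool_pos: [0.6, 0.1767, 0.2103]
tool_rot: [-0.173, 2.137, -2.138]
contact_force: [-0.5, -0.2, -0.1]
opening: 0.0855
```

Run:
```python
from h import *
s=wrist('w2');o=s['obs'];print(o['time'],o['tool_pos'],o['q'],o['qvel'].round(3))
```

```text
2.7 [0.5999849  0.17669014 0.21034102] [ 2.67482007e-01  4.69761887e-01  1.65813654e+00 -2.98030924e-04
  1.01424011e+00  1.67742522e+00] [ 0.    -0.002 -0.002  0.002 -0.001  0.003]
```

View pics/w2.png

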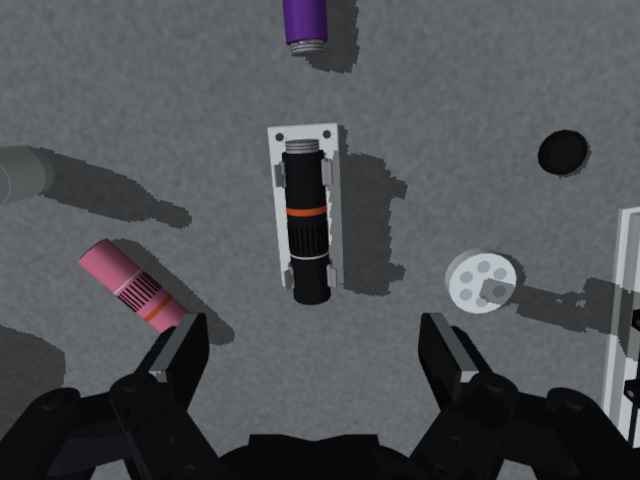

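Run:
```python
from h import *
import pickle
s=pickle.load(open('w2.pkl','rb'))
g=cv2.cvtColor(s['image'],cv2.COLOR_RGB2GRAY)
hsv=cv2.cvtColor(s['image'],cv2.COLOR_RGB2HSV)
print('col303',[(r,int(g[r,303])) for r in range(134,158)]);print('col311',[(r,int(g[r,311])) for r in range(296,310)])
for r in (165,195,205,230,250,270): print(r,g[r,268:345].tolist())
m=((hsv[...,1]>150)&(hsv[...,0]<15)&(s['image'][...,0]>120)); m[:, :270]=0;m[:,345:]=0
ys,xs=np.nonzero(m);print('orange',xs.mean(),ys.mean(),xs.min(),xs.max())
P=cloud(s,s['T']);print(P[150,303],P[225,306],P[292,310],P[132,300],P[200,360])
```

```text
col303 [(134, 180), (135, 181), (136, 181), (137, 181), (138, 167), (139, 117), (140, 65), (141, 68), (142, 67), (143, 94), (144, 117), (145, 89), (146, 81), (147, 112), (148, 101), (149, 83), (150, 102), (151, 119), (152, 105), (153, 61), (154, 17), (155, 17), (156, 18), (157, 18)]
col311 [(296, 17), (297, 17), (298, 18), (299, 17), (300, 18), (301, 17), (302, 17), (303, 17), (304, 38), (305, 77), (306, 98), (307, 97), (308, 97), (309, 97)]
165 [95, 96, 115, 160, 178, 166, 130, 99, 96, 83, 70, 72, 79, 103, 111, 87, 58, 12, 16, 17, 17, 19, 18, 18, 19, 19, 20, 20, 20, 20, 19, 19, 18, 18, 19, 18, 17, 18, 18, 17, 16, 17, 16, 15, 14, 13, 13, 12, 11, 11, 9, 9, 16, 66, 125, 127, 121, 117, 119, 120, 124, 126, 115, 85, 90, 107, 107, 107, 108, 108, 108, 96, 58, 58, 58, 58, 57]
195 [100, 99, 99, 97, 97, 126, 180, 183, 183, 183, 183, 183, 184, 183, 184, 184, 165, 77, 15, 15, 16, 17, 18, 18, 17, 18, 19, 18, 20, 20, 20, 19, 18, 19, 18, 18, 19, 18, 17, 17, 17, 17, 17, 16, 16, 15, 14, 13, 13, 11, 10, 11, 11, 10, 9, 10, 9, 44, 123, 183, 182, 166, 106, 106, 107, 107, 108, 109, 109, 110, 110, 111, 98,
[... 895 characters left out ...]
 7, 10, 13, 14, 8, 6, 10, 8, 6, 5, 8, 9, 8, 12, 51, 100, 106, 106, 106, 106, 106, 106, 107, 108, 108, 109, 109, 110, 98, 56, 56]
270 [105, 103, 102, 97, 96, 97, 98, 99, 100, 103, 104, 104, 122, 164, 183, 182, 175, 152, 128, 92, 74, 79, 99, 110, 85, 58, 9, 16, 17, 17, 18, 18, 19, 18, 19, 19, 18, 18, 18, 17, 18, 17, 18, 17, 18, 19, 18, 19, 17, 17, 13, 13, 13, 13, 10, 12, 10, 10, 54, 115, 128, 122, 117, 119, 120, 125, 121, 97, 82, 102, 104, 105, 104, 106, 101, 79, 54]
orange 301.11242603550295 212.01775147928993 286 316
[0.65500241 0.19498205 0.05831637] [0.60062519 0.18423444 0.06223483] [0.5452536  0.17231236 0.06270394] [0.66395334 0.20032905 0.00640711] [ 0.61285406  0.13714978 -0.00149556]
```

Run:
```python
from h import *
import pickle
s=pickle.load(open('w2.pkl','rb'))
L=cast(s,[(285.2,195),(286,205),(287.6,230),(289.5,250)],.049);Rr=cast(s,[(325.2,195),(326,205),(327.3,230),(328.3,250)],.049)
print(np.linalg.norm((L-Rr)[:,:2],axis=1));m=(L+Rr)/2;print(m)
f=cast(s,(311,304.3),.064)[0];r=cast(s,(302.6,142.5),.0605)[0];r2=cast(s,(302.6,139),.0355)[0];print('front',f,'rear',r,r2,np.linalg.norm((f-r)[:2]),(f+r)/2)
print('orange',cast(s,(306.5,212),.064))
# rack edges/corners far end z=.008
A=cast(s,[(268.3,128),(337.5,124)],.008);print('rack far corners',A,np.linalg.norm(A[0]-A[1]))
Le=cast(s,[(270.2,165),(273,195),(274,205),(276.8,230),(278.8,250),(280.3,270)],.008);p=np.polyfit(Le[:,0],Le[:,1],1);print('rack left yaw',np.degrees(np.arctan(p[0])))
Re=cast(s,[(339.3,165),(340.2,195),(340.6,205),(341.3,230),(342,250),(343,270)],.008);p2=np.polyfit(Re[:,0],Re[:,1],1);print('right yaw',np.degrees(np.arctan(p2[0])),np.linalg.norm((Le-Re)[:,:2],axis=1),((Le+Re)/2).round(4).tolist())
print('axis yaw ends',np.degrees(np.arctan2(*(r-f)[[1,0]])),'mid yaw',np.degrees(np.arctan(np.polyfit(m[:,0],m[:,1],1)[0])))
```

```text
[0.03107353 0.03135541 0.03184246 0.03170926]
[[0.62054625 0.18822771 0.049     ]
 [0.61277022 0.18638625 0.049     ]
 [0.59262761 0.18206842 0.049     ]
 [0.57586564 0.17823316 0.049     ]]
front [0.5350062 0.1698392 0.064    ] rear [0.66033849 0.19602832 0.0605    ] [0.66083644 0.19680891 0.0355    ] 0.12803926344011743 [0.59767234 0.18293376 0.06225   ]
orange [[0.61125432 0.1854794  0.064     ]]
rack far corners [[0.66297529 0.22700891 0.008     ]
 [0.67543694 0.17031299 0.008     ]] 0.05804928941546976
rack left yaw 12.756727345477278
right yaw 12.534956159571292 [0.05982263 0.05974688 0.0597506  0.0592094  0.05911347 0.05977656] [[0.6375, 0.1921, 0.008], [0.6117, 0.1865, 0.008], [0.6028, 0.1844, 0.008], [0.5798, 0.1792, 0.008], [0.5606, 0.1749, 0.008], [0.5406, 0.1705, 0.008]]
axis yaw ends 11.802557391233355 mid yaw 12.522668641770782
```

Run:
```python
from h import *
print(delta([.598,.1832,.048],goal(np.radians(12.5),1)))
```

```text
(array([ 0.001 ,  0.1624, -0.0066]), array([-0.0002, -0.0572,  0.0002]))
```

Request:
{"fn": "play_rows", "kwargs": {
  "deltas": [
    [[0.001,0,-0.0066,0,-0.057,0],[0.001,0.02,-0.0066,0,-0.057,0],[0.001,0.045,-0.0066,0,-0.057,0],[0.001,0.07,-0.0066,0,-0.057,0],[0.001,0.095,-0.0066,0,-0.057,0],[0.001,0.115,-0.0066,0,-0.057,0],[0.001,0.135,-0.0066,0,-0.057,0],[0.001,0.15,-0.0066,0,-0.057,0],[0.001,0.162,-0.0066,0,-0.057,0],[0.001,0.162,-0.0066,0,-0.057,0]]
  ],
  "jaw": 1
}}

```text
time: 4.0
tool_pos: [0.5977, 0.1847, 0.0475]
tool_rot: [-0.234, 2.106, -2.106]
contact_force: [-0.2, -0.2, 0.2]
opening: 0.0853
```

Run:
```python
from h import *
s=wrist('w3');o=s['obs'];print(o['time'],o['tool_pos'],o['contact_force'])
t=robot.snapshot('scene');cv2.imwrite('pics/s3.png',cv2.resize(t['image'][150:280,330:480,::-1],(0,0),fx=4,fy=4))
```

```text
4.0 [0.59767133 0.18474241 0.0474676 ] [-0.21876721 -0.21576055  0.18271831]
```

View pics/w3.png

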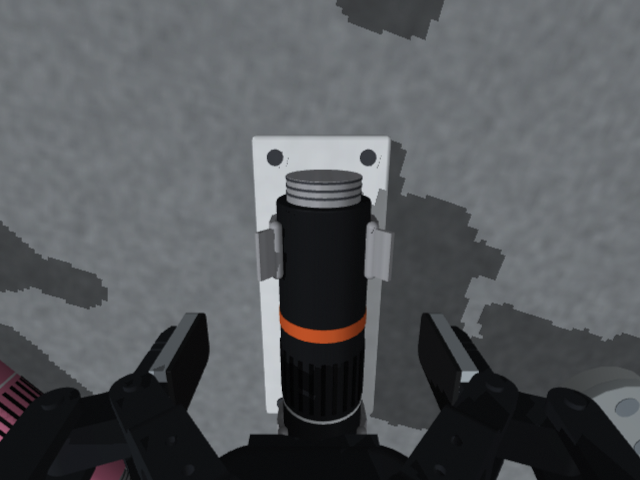

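Run:
```python
from h import *
import pickle
s=pickle.load(open('w3.pkl','rb'));o=robot.observe();print(o['tool_pos'])
g=cv2.cvtColor(s['image'],cv2.COLOR_RGB2GRAY)
for r in (290,310,345,370): 
    x=g[r,255:395].astype(int); d=np.nonzero(x<45)[0]+255; print(r,d.min(),d.max())
    Rt=rot(s['obs']['tool_rot']);p=cast(s,[(d.min()-.5,r),(d.max()+.5,r)],.049);q=(p-s['obs']['tool_pos'])@Rt;print(q.round(4).tolist(),q[:,2].mean())
r=cast(s,(324,176.5),.0605)[0];print('rear',r,(r-s['obs']['tool_pos'])@Rt)
```

```text
[0.59843825 0.18500205 0.04866136]
290 280 365
[[-0.0232, -0.0016, -0.0139], [-0.0232, -0.0016, 0.0172]] 0.0016365369427490126
310 280 365
[[-0.015, -0.0016, -0.0142], [-0.015, -0.0016, 0.0176]] 0.0017044264694260954
345 280 364
[[0.0002, -0.0015, -0.0146], [0.0002, -0.0015, 0.0179]] 0.0016388823339208115
370 281 362
[[0.0118, -0.0015, -0.0146], [0.0117, -0.0015, 0.0176]] 0.0015331002773093239
rear [0.66260772 0.1977497  0.0605    ] [-0.06619282 -0.01311975  0.00146653]
```

Request:
{"fn": "play_rows", "kwargs": {
  "deltas": [
    [[-0.001,0,0.0016,0,0,0],[-0.001,0,0.0016,0,0,0],[-0.001,0,0.0016,0,0,0],[-0.001,0,0.0016,0,0,0],[-0.001,0,0.0016,0,0,0],[-0.001,0,0.0016,0,0,0],[-0.001,0,0.0016,0,0,0],[-0.001,0,0.0016,0,0,0],[-0.001,0,0.0016,0,0,0],[-0.001,0,0.0016,0,0,0]]
  ],
  "jaw": 0
}}

```text
time: 5.35
tool_pos: [0.5999, 0.183, 0.049]
tool_rot: [-0.232, 2.104, -2.105]
contact_force: [-0.3, -4.5, 5.2]
opening: 0.0304
```

Request:
{"fn": "play_rows", "kwargs": {
  "deltas": [
    [[0,-0.005,0,0,0,0],[0,-0.01,0,0,0,0],[0,-0.016,0,0,0,0],[0,-0.024,0,0,0,0],[0,-0.034,0,0,0,0],[0,-0.05,0,0,0,0],[0,-0.07,0,0,0,0],[0,-0.09,0,0,0,0],[0,-0.11,0,0,0,0],[0,-0.11,0,0,0,0]]
  ]
}}

```text
time: 6.6
tool_pos: [0.6007, 0.1839, 0.1608]
tool_rot: [-0.228, 2.104, -2.103]
contact_force: [-0.7, 0.5, -2.2]
opening: 0.0304
```

Run:
```python
from h import *
s=wrist('w4');o=s['obs'];print(o['time'],o['tool_pos'],o['contact_force'],o['wrist_torque'],o['opening'])
```

```text
6.6 [0.60072409 0.18387443 0.16078164] [-0.73587967  0.53892164 -2.20681587] [0.0190837  0.02239888 0.00651052] 0.03039425839295072
```

View pics/w4.png

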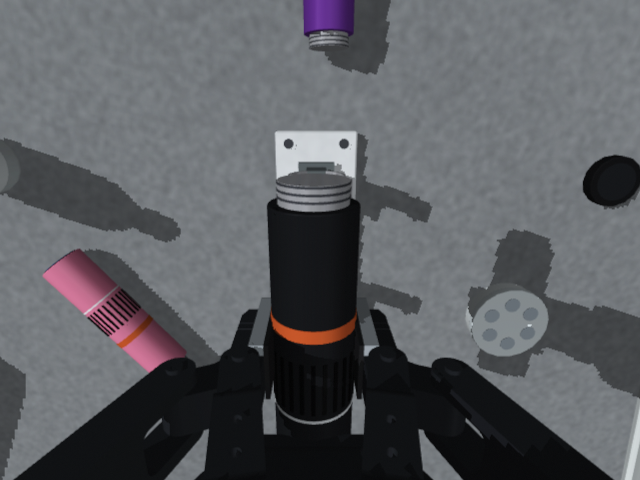

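Run:
```python
from h import *
import pickle
for n in('w3','w4'):
    s=pickle.load(open(n+'.pkl','rb'));H=np.array(s['hand_eye'])
    P=cloud(s,H)  # tool coords
    g=cv2.cvtColor(s['image'],cv2.COLOR_RGB2GRAY)
    c=313 if n=='w4' else 322
    pts=P[215:320,c-3:c+4].reshape(-1,3);f=np.polyfit(pts[:,0],pts[:,1],1);print(n,'slope dy/dx',f, 'resid',np.std(pts[:,1]-np.polyval(f,pts[:,0])))
    for r in (230,260,290,310):
        d=np.nonzero(g[r,250:395]<45)[0]+250
        K=s['mtx'];e=[]
        for u in(d.min()-.5,d.max()+.5):
            v=H[:3,:3]@np.array([(u-K[0,2])/K[0,0],(r-K[1,2])/K[1,1],1]);t=(-.001-H[1,3])/v[1];e.append(H[:3,3]+t*v)
        print(r,d.min(),d.max(),((e[0]+e[1])/2).round(4),np.linalg.norm(e[0]-e[1]).round(4))
    print([(r,int(g[r,c])) for r in range(165,205,1)])
    pr=P[182:206,c-3:c+4].reshape(-1,3);print('steel top y',np.median(pr[:,1]), 'rear x',P[178:186,c].round(4).tolist())
```

```text
w3 slope dy/dx [ 0.17864283 -0.00894909] resid 0.006580444091451119
230 282 365 [-0.0458 -0.001   0.0018] 0.0288
260 283 363 [-0.0347 -0.001   0.0017] 0.0286
290 280 365 [-0.0229 -0.001   0.0017] 0.0313
310 280 365 [-0.0147 -0.001   0.0017] 0.0319
[(165, 199), (166, 199), (167, 199), (168, 200), (169, 153), (170, 75), (171, 75), (172, 75), (173, 75), (174, 75), (175, 75), (176, 75), (177, 74), (178, 74), (179, 74), (180, 75), (181, 92), (182, 85), (183, 57), (184, 57), (185, 105), (186, 140), (187, 139), (188, 139), (189, 139), (190, 104), (191, 53), (192, 67), (193, 112), (194, 139), (195, 139), (196, 139), (197, 129), (198, 93), (199, 57), (200, 78), (201, 120), (202, 139), (203, 139), (204, 139)]
steel top y -0.011972200772275017 rear x [[-0.0648, -0.0074, 0.001], [-0.0646, -0.0084, 0.001], [-0.0648, -0.0111, 0.0009], [-0.0645, -0.011, 0.0009], [-0.0643, -0.0119, 0.0009], [-0.0641, -0.0124, 0.0009], [-0.0638, -0.0125, 0.0009], [-0.0636, -0.0126, 0.0009]]
w4 slope dy/dx [ 0.17741088 -0.00740203] resid 0.00668551824547524
230 268 359 [-0.0458 -0.001  -0.0016] 0.0316
260 270 357 [-0.0347 -0.001  -0.0016] 0.0311
290 271 356 [-0.0229 -0.001  -0.0016] 0.0313
310 250 378 [-0.0146 -0.001  -0.0014] 0.0478
[(165, 92), (166, 87), (167, 67), (168, 50), (169, 49), (170, 61), (171, 82), (172, 93), (173, 86), (174, 80), (175, 80), (176, 80), (177, 80), (178, 80), (179, 80), (180, 80), (181, 80), (182, 80), (183, 80), (184, 80), (185, 81), (186, 88), (187, 80), (188, 61), (189, 99), (190, 137), (191, 147), (192, 147), (193, 148), (194, 116), (195, 68), (196, 61), (197, 112), (198, 147), (199, 147), (200, 147), (201, 147), (202, 111), (203, 59), (204, 72)]
steel top y -0.010035050741359679 rear x [[-0.0628, 0.0039, -0.0018], [-0.0629, 0.0015, -0.0018], [-0.0631, -0.0016, -0.0018], [-0.0628, -0.0017, -0.0018], [-0.063, -0.0049, -0.0018], [-0.063, -0.0064, -0.0018], [-0.0627, -0.0062, -0.0018], [-0.0629, -0.0089, -0.0018]]
```

Run:
```python
from h import *
import pickle
for n in('w4',):
    s=pickle.load(open(n+'.pkl','rb'));H=np.array(s['hand_eye'])
    P=cloud(s,H);c=313
    for r in range(186,330,8): print(r,np.median(P[r:r+3,c-4:c+5].reshape(-1,3),axis=0).round(4).tolist())
print(delta([.5153,-.1844,.16],goal(np.radians(19.4),1)),robot.observe()['tool_pos'])
```

```text
186 [-0.0625, -0.0103, -0.0018]
194 [-0.06, -0.0105, -0.0018]
202 [-0.0574, -0.0102, -0.0018]
210 [-0.055, -0.0104, -0.0018]
218 [-0.0533, -0.0137, -0.0018]
226 [-0.0509, -0.0136, -0.0018]
234 [-0.0481, -0.0135, -0.0018]
242 [-0.0456, -0.0137, -0.0018]
250 [-0.0428, -0.0135, -0.0018]
258 [-0.0402, -0.0136, -0.0018]
266 [-0.0375, -0.0139, -0.0018]
274 [-0.0347, -0.0136, -0.0018]
282 [-0.0317, -0.0134, -0.0018]
290 [-0.0288, -0.0134, -0.0018]
298 [-0.0261, -0.0135, -0.0018]
306 [-0.023, -0.0137, -0.0018]
314 [-0.0201, -0.0134, -0.0018]
322 [-0.017, -0.0137, -0.0018]
(array([ 0.1628, -0.0009,  0.3407]), array([-0.    , -0.1188, -0.0019])) [0.59989642 0.18360812 0.15939544]
```

Request:
{"fn": "play_rows", "kwargs": {
  "deltas": [
    [[0.015,-0.003,0.03,0,-0.01,0],[0.035,-0.005,0.073,0,-0.025,0],[0.058,-0.005,0.12,0,-0.04,0],[0.081,-0.005,0.168,0,-0.06,0],[0.104,-0.005,0.216,0,-0.075,0],[0.126,-0.005,0.264,0,-0.09,0],[0.146,-0.003,0.305,0,-0.105,0],[0.158,-0.001,0.33,0,-0.115,0],[0.163,-0.001,0.341,0,-0.119,0],[0.163,-0.001,0.341,0,-0.119,0]]
  ]
}}

```text
time: 7.9
tool_pos: [0.5145, -0.1849, 0.1589]
tool_rot: [-0.348, 2.039, -2.038]
contact_force: [-0.7, -0.0, -1.5]
opening: 0.0304
```

Run:
```python
from h import *
s=wrist('w5');o=s['obs'];print(o['time'],o['tool_pos'],o['contact_force'],o['wrist_torque'],o['opening'])
cv2.imwrite('pics/c5.png',cv2.resize(s['image'][60:360,200:430,::-1],(0,0),fx=2,fy=2))
```

```text
7.9 [ 0.51447065 -0.18492927  0.15886767] [-0.67080826 -0.02580292 -1.47602269] [ 0.05028296  0.02930877 -0.01463826] 0.030416065727195907
```

View pics/w5.png

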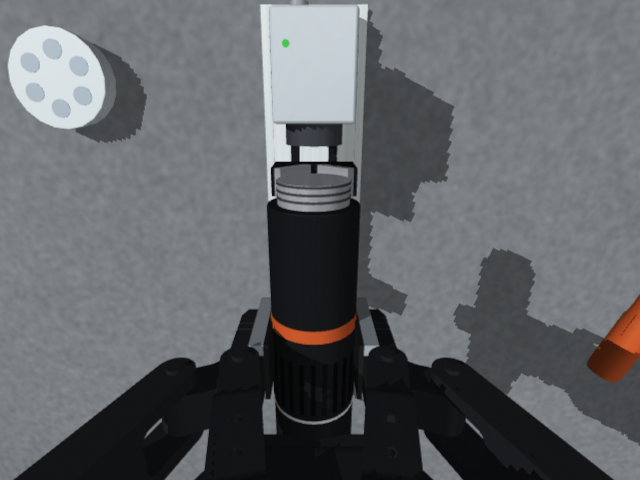

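View pics/c5.png

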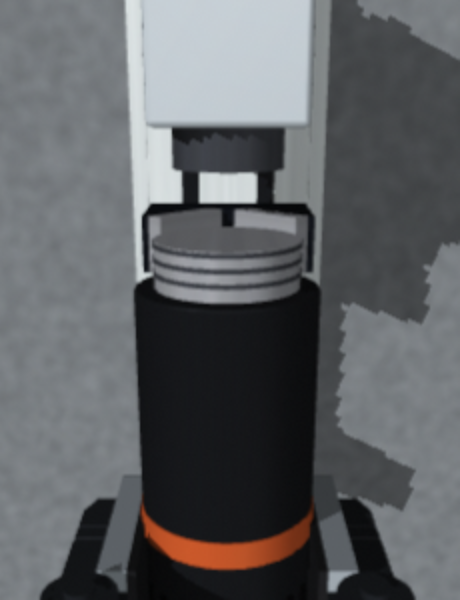

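Run:
```python
from h import *
import pickle
s=pickle.load(open('w5.pkl','rb'));o=s['obs'];H=np.array(s['hand_eye']);K=s['mtx']
g=cv2.cvtColor(s['image'],cv2.COLOR_RGB2GRAY).astype(int)
h=o['tool_pos'][2]
def tc(u,r,z):  # tool coords on world height z (assume tool level)
    v=H[:3,:3]@np.array([(u-K[0,2])/K[0,0],(r-K[1,2])/K[1,1],1]);t=((h-z)-H[1,3])/v[1];return H[:3,3]+t*v
for r in (128,134,139): print(r,g[r,255:375].tolist())
for r in (20,60,100,150,185): print(r,g[r,255:275].tolist(),g[r,350:375].tolist())
print('col314',[(r,int(g[r,314])) for r in range(118,190)]); print('col275,353',[(r,int(g[r,276]),int(g[r,352])) for r in range(158,200)])
for r in (230,260,290):
    d=np.nonzero(g[r,250:395]<45)[0]+250
    e=[tc(u,r,h+.001) for u in(d.min()-.5,d.max()+.5)];print(r,d.min(),d.max(),((e[0]+e[1])/2).round(5))
```

```text
128 [124, 123, 124, 126, 127, 128, 129, 128, 127, 133, 171, 215, 216, 219, 218, 217, 215, 210, 202, 214, 217, 218, 220, 221, 221, 219, 218, 217, 217, 218, 192, 55, 19, 20, 21, 21, 23, 24, 25, 26, 27, 27, 27, 29, 30, 30, 39, 52, 47, 32, 44, 65, 64, 65, 66, 61, 51, 46, 36, 37, 38, 46, 61, 57, 48, 47, 38, 39, 43, 50, 54, 50, 44, 42, 38, 37, 37, 38, 38, 37, 36, 36, 37, 35, 35, 33, 50, 101, 139, 138, 135, 133, 131, 132, 132, 133, 133, 134, 134, 129, 120, 131, 131, 132, 133, 135, 135, 119, 71, 71, 70, 72, 73, 73, 74, 73, 73, 72, 72, 71]
134 [126, 126, 126, 127, 127, 128, 129, 129, 128, 128, 160, 214, 215, 217, 218, 217, 215, 208, 197, 212, 217, 218, 220, 220, 220, 220, 218, 217, 217, 217, 194, 82, 51, 51, 52, 56, 57, 60, 62, 62, 62, 62, 63, 65, 66, 67, 67, 66, 67, 66, 66, 65, 66, 66, 65, 64, 64, 63, 63, 64, 63, 62, 61, 60, 58, 57, 57, 57, 56, 56, 53, 50, 50, 48, 46, 44, 43, 41, 40, 37, 36, 36, 36, 36, 35, 33, 49, 100, 139, 137, 135, 132, 131, 132, 132, 133, 132, 134, 134, 133, 132, 131, 131, 132, 133, 134, 131, 107, 72, 73, 72, 72, 71, 70, 69, 69, 69, 70, 70, 70]
139 [125, 126, 126, 127, 1
[... 2519 characters left out ...]
, (163, 11, 7), (164, 12, 8), (165, 11, 6), (166, 11, 8), (167, 51, 45), (168, 117, 80), (169, 147, 89), (170, 145, 88), (171, 146, 89), (172, 148, 91), (173, 150, 92), (174, 151, 92), (175, 151, 92), (176, 151, 92), (177, 151, 91), (178, 143, 90), (179, 110, 87), (180, 85, 88), (181, 83, 90), (182, 71, 87), (183, 77, 84), (184, 116, 85), (185, 144, 88), (186, 137, 88), (187, 114, 87), (188, 99, 86), (189, 90, 85), (190, 85, 82), (191, 113, 82), (192, 140, 82), (193, 131, 83), (194, 115, 83), (195, 112, 81), (196, 129, 103), (197, 128, 115), (198, 78, 74), (199, 35, 14)]
230 268 359 [-0.04598 -0.001   -0.0016 ]
260 270 357 [-0.03487 -0.001   -0.0016 ]
290 271 356 [-0.0231  -0.001   -0.00159]
```

Run:
```python
from h import *
import pickle
s=pickle.load(open('w5.pkl','rb'));o=s['obs'];H=np.array(s['hand_eye']);K=s['mtx'];h=.160
def tc(u,r,z):
    v=H[:3,:3]@np.array([(u-K[0,2])/K[0,0],(r-K[1,2])/K[1,1],1]);t=((h-z)-H[1,3])/v[1];return H[:3,3]+t*v
for r,l,rr in((60,262,365),(100,263.7,363.3),(150,265.6,361.2),(185,267.2,360.2)):
    a,b=tc(l,r,.018),tc(rr,r,.018);print('rail',((a+b)/2).round(5),abs(a-b)[2].round(4))
for r,l,rr in((134,286,341.6),(139,286.3,341.1)):
    a,b=tc(l,r,.058),tc(rr,r,.058);print('ring',((a+b)/2).round(5),abs(a-b)[2].round(4))
for r,l,rr in((180,271.5,355),(185,271,355.3)):
    a,b=tc(l,r,.054),tc(rr,r,.054);print('vee',((a+b)/2).round(5),abs(a-b)[2].round(4))
print('ringfront x',tc(314,146,.0725),'vee front edge',tc(276,167.3,.0535))
print('rear x',tc(314,187,h+.0125),tc(314,187,h+.0105), tc(314,173,h-.0125-.001))
```

```text
rail [-0.11543  0.142   -0.00171] 0.0665
rail [-0.09124  0.142   -0.0017 ] 0.0664
rail [-0.05865  0.142   -0.00176] 0.0665
rail [-0.03411  0.142   -0.00154] 0.0667
ring [-0.07172  0.102   -0.00149] 0.0324
ring [-0.0689   0.102   -0.00155] 0.0321
vee [-0.04412  0.106   -0.00182] 0.0515
vee [-0.04101  0.106   -0.00188] 0.0522
ringfront x [-0.06619671  0.0875     -0.00137906] vee front edge [-0.05181926  0.1065     -0.02459443]
rear x [-0.06314958 -0.0125     -0.00144531] [-0.06275489 -0.0105     -0.00144365] [-0.06317519  0.0135     -0.00142751]
```

Request:
{"fn": "play_rows", "kwargs": {
  "deltas": [
    [[-0.001,0.012,0,0,0,0],[-0.002,0.024,0,0,0,0],[-0.002,0.036,0,0,0,0],[-0.002,0.048,0,0,0,0],[-0.002,0.06,0,0,0,0],[-0.002,0.07,0,0,0,0],[-0.002,0.08,0,0,0,0],[-0.002,0.088,0,0,0,0],[-0.002,0.094,0,0,0,0],[-0.002,0.094,0,0,0,0]]
  ]
}}

```text
time: 9.2
tool_pos: [0.5164, -0.1841, 0.0649]
tool_rot: [-0.349, 2.038, -2.037]
contact_force: [-1.4, -0.9, -1.5]
opening: 0.0302
```

Run:
```python
from h import *
s=wrist('w6');o=s['obs'];print(o['time'],o['tool_pos'],o['contact_force'],o['wrist_torque'],o['opening'])
cv2.imwrite('pics/c6.png',cv2.resize(s['image'][80:330,200:430,::-1],(0,0),fx=2.4,fy=2.4))
```

```text
9.2 [ 0.51639695 -0.1841155   0.06492075] [-1.44614221 -0.90137641 -1.53586732] [ 0.01947584 -0.02610684 -0.03246322] 0.03016613064851437
```

View pics/c6.png

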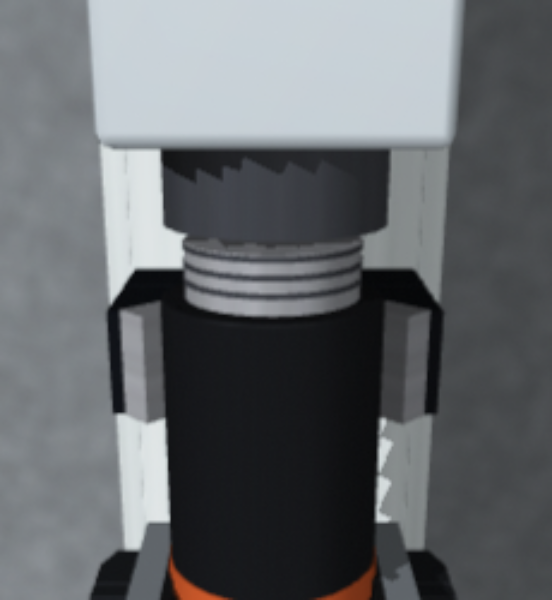

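Run:
```python
from h import *
import pickle
s=pickle.load(open('w6.pkl','rb'));H=np.array(s['hand_eye']);K=s['mtx'];h=.065
g=cv2.cvtColor(s['image'],cv2.COLOR_RGB2GRAY).astype(int)
print([(r,g[r,300],g[r,314],g[r,330]) for r in range(168,218)])
P=cloud(s,H)
for r in range(150,216,3): print(r,np.median(P[r,305:322],axis=0).round(4).tolist())
def tc(u,r,y):
    v=H[:3,:3]@np.array([(u-K[0,2])/K[0,0],(r-K[1,2])/K[1,1],1]);t=(y-H[1,3])/v[1];return (H[:3,3]+t*v).round(5)
for n,u,y in(('L',180,None),):
    pass
for r in (260,290):
    d=np.nonzero(g[r,250:380]<45)[0]+250;print(r,d.min(),d.max())
    print(g[r,236:390].tolist())
```

```text
[(168, np.int64(67), np.int64(65), np.int64(59)), (169, np.int64(68), np.int64(65), np.int64(58)), (170, np.int64(68), np.int64(66), np.int64(59)), (171, np.int64(67), np.int64(65), np.int64(59)), (172, np.int64(68), np.int64(66), np.int64(58)), (173, np.int64(68), np.int64(66), np.int64(59)), (174, np.int64(68), np.int64(66), np.int64(59)), (175, np.int64(68), np.int64(65), np.int64(59)), (176, np.int64(67), np.int64(65), np.int64(59)), (177, np.int64(68), np.int64(66), np.int64(59)), (178, np.int64(67), np.int64(66), np.int64(59)), (179, np.int64(67), np.int64(65), np.int64(59)), (180, np.int64(62), np.int64(62), np.int64(58)), (181, np.int64(58), np.int64(57), np.int64(64)), (182, np.int64(77), np.int64(61), np.int64(83)), (183, np.int64(94), np.int64(80), np.int64(95)), (184, np.int64(94), np.int64(92), np.int64(94)), (185, np.int64(114), np.int64(93), np.int64(105)), (186, np.int64(113), np.int64(98), np.int64(90)), (187, np.int64(80), np.int64(85), np.int64(55)), (188, np.int64(77), np.int64(66), np.int64(75)), (189, np.int64(134), np.int64(104), np.int64(114)), (190, np.int64(
[... 2770 characters left out ...]
3, 73, 74, 74]
290 271 355
[127, 127, 127, 128, 128, 129, 130, 131, 131, 131, 130, 130, 130, 129, 151, 200, 214, 214, 217, 219, 219, 219, 217, 220, 225, 224, 225, 226, 227, 228, 227, 227, 226, 215, 149, 20, 20, 21, 21, 22, 22, 23, 23, 22, 23, 23, 24, 24, 24, 24, 24, 24, 24, 24, 25, 25, 24, 25, 24, 24, 24, 25, 26, 25, 24, 25, 24, 25, 24, 25, 25, 24, 25, 25, 25, 23, 25, 24, 24, 25, 22, 22, 24, 24, 23, 23, 23, 23, 22, 23, 23, 22, 23, 22, 22, 21, 21, 20, 19, 21, 19, 19, 17, 18, 16, 17, 17, 16, 16, 15, 15, 14, 14, 15, 14, 13, 15, 14, 14, 13, 102, 201, 198, 135, 136, 138, 138, 139, 140, 139, 137, 139, 136, 124, 134, 133, 132, 131, 133, 134, 135, 120, 75, 77, 76, 76, 76, 76, 76, 76, 75, 76, 75, 74]
```

Request:
{"fn": "play_rows", "kwargs": {
  "deltas": [
    [[-0.0005,0.001,0,0,0,0],[-0.0005,0.002,0,0,0,0],[-0.0005,0.003,0,0,0,0],[-0.0005,0.004,0,0,0,0],[-0.0005,0.005,0,0,0,0],[-0.0005,0.0055,0,0,0,0],[-0.0005,0.006,0,0,0,0],[-0.0005,0.0065,0,0,0,0],[-0.0005,0.007,0,0,0,0],[-0.0005,0.007,0,0,0,0]]
  ]
}}

```text
time: 10.5
tool_pos: [0.517, -0.184, 0.0583]
tool_rot: [-0.349, 2.038, -2.038]
contact_force: [0.7, 0.3, -1.8]
opening: 0.0301
```

Run:
```python
from h import *
s=wrist('w7');o=s['obs'];print(o['time'],o['tool_pos'],o['contact_force'],rot(o['tool_rot']).T@o['contact_force'],o['wrist_torque'],o['opening'])
P=cloud(s,np.array(s['hand_eye']))
for r in list(range(166,200,2))+[205]: print(r,np.median(P[r,305:322],axis=0).round(4).tolist())
```

```text
10.5 [ 0.51704034 -0.18400696  0.05828788] [ 0.66063853  0.30337215 -1.78496095] [-0.72403258  1.78491449 -0.06648767] [0.00880369 0.00666367 0.00850297] 0.030098707818034816
166 [-0.0695, -0.0132, -0.0017]
168 [-0.0688, -0.0129, -0.0017]
170 [-0.0682, -0.0126, -0.0017]
172 [-0.0677, -0.0129, -0.0017]
174 [-0.0671, -0.013, -0.0017]
176 [-0.0665, -0.013, -0.0017]
178 [-0.0659, -0.0127, -0.0017]
180 [-0.0653, -0.0127, -0.0017]
182 [-0.0647, -0.0126, -0.0017]
184 [-0.0641, -0.0129, -0.0017]
186 [-0.063, -0.0101, -0.0017]
188 [-0.0625, -0.0106, -0.0017]
190 [-0.0617, -0.0101, -0.0018]
192 [-0.0612, -0.0102, -0.0017]
194 [-0.0605, -0.0102, -0.0017]
196 [-0.0599, -0.0103, -0.0015]
198 [-0.0592, -0.0101, -0.0017]
205 [-0.057, -0.0099, -0.0017]
```

Request:
{"fn": "play_rows", "kwargs": {
  "deltas": [
    [[0,0.0002,0,0,0,0],[0,0.0003,0,0,0,0],[0,0.0004,0,0,0,0],[0,0.0005,0,0,0,0],[0,0.0006,0,0,0,0],[0,0.0007,0,0,0,0],[0,0.0008,0,0,0,0],[0,0.0009,0,0,0,0],[0,0.001,0,0,0,0],[0,0.001,0,0,0,0]]
  ]
}}

```text
time: 11.8
tool_pos: [0.5171, -0.184, 0.0573]
tool_rot: [-0.348, 2.038, -2.038]
contact_force: [-0.3, 0.0, -2.2]
opening: 0.0302
```

Request:
{"fn": "play_rows", "kwargs": {
  "deltas": [
    [[0,0.0001,0,0,0,0],[0,0.0002,0,0,0,0],[0,0.0003,0,0,0,0],[0,0.0004,0,0,0,0],[0,0.0005,0,0,0,0],[0,0.0006,0,0,0,0],[0,0.0006,0,0,0,0],[0,0.0006,0,0,0,0],[0,0.0006,0,0,0,0],[0,0.0006,0,0,0,0]]
  ]
}}

```text
time: 13.05
tool_pos: [0.5172, -0.1841, 0.057]
tool_rot: [-0.348, 2.037, -2.038]
contact_force: [-1.4, -1.1, 5.3]
opening: 0.0302
```

Run:
```python
from h import *
s=wrist('w8');o=s['obs'];print(o['time'],o['tool_pos'],o['contact_force'],rot(o['tool_rot']).T@o['contact_force'],o['wrist_torque'],o['opening'])
P=cloud(s,np.array(s['hand_eye']))
for r in list(range(168,196,2))+[205]: print(r,np.median(P[r,305:322],axis=0).round(4).tolist())
```

```text
13.05 [ 0.5172385  -0.18410594  0.05704791] [-1.41184548 -1.05236342  5.27087076] [ 1.67979173 -5.27120146  0.52496652] [-0.1167337  0.1773711 -0.1007166] 0.0301871716196981
168 [-0.069, -0.0139, -0.0017]
170 [-0.0684, -0.0141, -0.0017]
172 [-0.0679, -0.0143, -0.0017]
174 [-0.0673, -0.0139, -0.0017]
176 [-0.0667, -0.0144, -0.0017]
178 [-0.0661, -0.0141, -0.0017]
180 [-0.0656, -0.0143, -0.0017]
182 [-0.065, -0.0141, -0.0017]
184 [-0.0643, -0.0139, -0.0017]
186 [-0.0637, -0.0138, -0.0017]
188 [-0.0624, -0.0102, -0.0017]
190 [-0.0617, -0.01, -0.0017]
192 [-0.0611, -0.0101, -0.0017]
194 [-0.0606, -0.0104, -0.0017]
205 [-0.0571, -0.0102, -0.0018]
```

Request:
{"fn": "play_rows", "kwargs": {
  "deltas": [
    [[0,0.0001,0,0,0,0],[0,0.0002,0,0,0,0],[0,0.0002,0,0,0,0],[0,0.0002,0,0,0,0],[0,0.0002,0,0,0,0],[0,0.0002,0,0,0,0],[0,0.0002,0,0,0,0],[0,0.0002,0,0,0,0],[0,0.0002,0,0,0,0],[0,0.0002,0,0,0,0]]
  ]
}}

```text
time: 14.35
tool_pos: [0.5172, -0.1841, 0.057]
tool_rot: [-0.348, 2.037, -2.038]
contact_force: [-1.8, 0.2, 6.4]
opening: 0.0302
```

Run:
```python
from h import *
F=[]
for i in range(12):
    robot.snapshot('top') ; o=robot.observe();F.append(np.r_[rot(o['tool_rot']).T@o['contact_force'],o['wrist_torque']])
F=np.array(F);print(o['time'],F.mean(0).round(2),F.std(0).round(2));print(o['tool_pos'])
s=robot.snapshot('scene');save(s,'s9');t=robot.snapshot('top');save(t,'t9')
```

```text
14.95 [ 2.14 -7.06 -0.26 -0.07  0.29 -0.06] [0.51 0.35 0.37 0.02 0.03 0.02]
[ 0.51722718 -0.18412778  0.05702298]
```

View pics/s9.png

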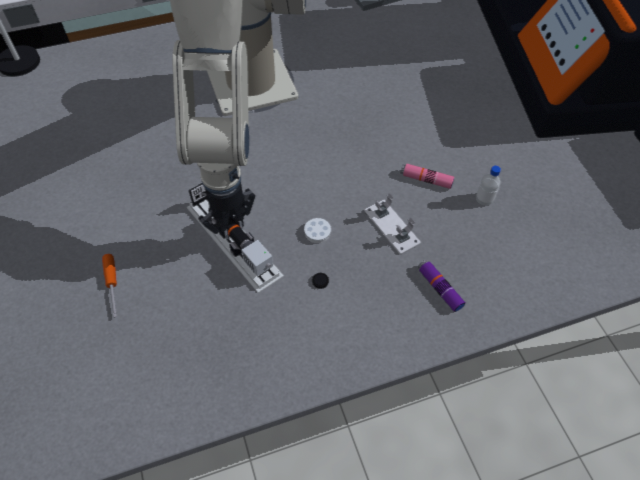

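Request:
{"fn": "play_rows", "kwargs": {
  "deltas": [
    [[0,0,0,0,0,-0.001],[0,0,0,0,0,-0.002],[0,0.0001,0,0,0,-0.003],[0,0.0002,0,0,0,-0.003],[0,0.0002,0,0,0,-0.003],[0,0.0002,0,0,0,-0.003],[0,0.0002,0,0,0,-0.003],[0,0.0002,0,0,0,-0.003],[0,0.0002,0,0,0,-0.003],[0,0.0002,0,0,0,-0.003]]
  ]
}}

```text
time: 16.3
tool_pos: [0.5173, -0.1841, 0.057]
tool_rot: [-0.351, 2.038, -2.039]
contact_force: [-2.7, -0.1, 9.6]
opening: 0.0305
```

```bash
cat > f.py <<'E'
from h import *
F=[]
for i in range(10):
    robot.snapshot('top') ; o=robot.observe();F.append(np.r_[rot(o['tool_rot']).T@o['contact_force'],o['wrist_torque']])
F=np.array(F);print(o['time'],F.mean(0).round(2),F.std(0).round(2));print(o['tool_pos'])
E
python3 f.py
```

```text
16.8 [ 2.72 -9.36 -0.82 -0.02  0.35 -0.04] [0.33 0.4  0.43 0.03 0.03 0.02]
[ 0.51727076 -0.18414539  0.05702167]
```

Run:
```python
from h import *
s=wrist('w10');o=s['obs'];P=cloud(s,np.array(s['hand_eye']))
for r in list(range(176,196,2)): print(r,np.median(P[r,305:322],axis=0).round(4).tolist())
cv2.imwrite('pics/c10.png',cv2.resize(s['image'][80:330,200:430,::-1],(0,0),fx=2.4,fy=2.4))
import pickle
a=pickle.load(open('scene0.pkl','rb'))['image'].astype(int);b=robot.snapshot('scene')['image'].astype(int)
for n,(u0,u1,v0,v1) in dict(case=(295,340,212,250),cap=(305,335,268,292),cleaner=(470,505,160,210),driver=(95,125,245,320)).items():
    print(n,np.abs(a-b)[v0:v1,u0:u1].mean().round(2))
```

```text
176 [-0.0668, -0.0144, -0.0017]
178 [-0.0662, -0.0146, -0.0017]
180 [-0.0656, -0.0142, -0.0017]
182 [-0.065, -0.0141, -0.0017]
184 [-0.0644, -0.0143, -0.0017]
186 [-0.0638, -0.0145, -0.0017]
188 [-0.0624, -0.0104, -0.0017]
190 [-0.0617, -0.01, -0.0017]
192 [-0.0611, -0.0101, -0.0017]
194 [-0.0605, -0.01, -0.0017]
case 2.29
cap 1.59
cleaner 1.93
driver 12.32
```

View pics/c10.png

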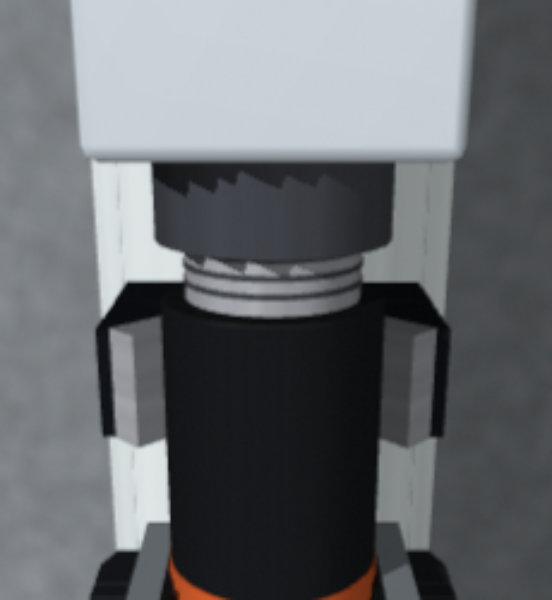

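The barrel is seated: the ring's top is about 4.3 mm above the steel end's top (4.0 expected), the gap is under 1 mm and it's laterally centred. The case, cap and cleaner are unchanged. The driver is at the same pixels (≈(110,270)), and I take the difference in that patch to be the arm's shadow. Handing in while still pressing.

Run:
```python
from h import *
o=robot.observe();print(o['time'],o['contact_force'],o['opening'])
robot.hand_in()
```

```text
16.9 [-2.25359902 -0.26220421 10.17222137] 0.030119271428360947
the job is handed in; nothing more can be done
```

I pulled the dark barrel out of its clips and laid it in the V-groove, steel end towards the camera. I handed the job in at 16.9 s, still gripping it and pressing it down.

- **Press:** about 9.4 N downward on average, 10.2 N at hand-in. Sideways force was under 1 N. I can't read the groove sides directly; from these readings I estimate about 8 N on each.
- **Seating:** the last wrist picture shows the steel end under 1 mm from the camera ring. The ring's top stands about 4.3 mm above the steel end's top, where 4.0 mm is expected when seated. The barrel was centred on the rail to about 0.2 mm while hovering, and the last picture shows no sideways shift.
- **Other things:** the sample case, lens cap and cleaner matched their starting pictures. The driver's picture patch differed more. I put that down to the arm's shadow, since the driver looked to be at the same pixels, but I did not measure its position.

Two readings stood out:
- **Camera offset:** the wrist camera reads about 1.6 mm off to one side, so I aligned the barrel to the rail within the same picture.
- **Push along the groove:** a steady 2.7 N pushes the tool away from the camera. It is either friction or light contact with the ring, and I left it.

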